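# Close three deck vents in order

### The job

On the clamped deck panel, push the coloured mushroom vents closed with a fingertip before varnishing: first red, then yellow, then blue, each pressed gently straight down until its cap is fully home on its brass collar. Leave the white vent open, do not pick up or shift anything else on the bench, and finish with the hand clear.

Things in the scene. Friction and masses are not known exactly. Their poses are not given: they have to be found in the camera images.
- deck: planked deck panel, 200 mm (its x) by 340 mm (its y), fixed to the bench by a rusted clamp; its deck surface is 42 mm above the bench. Origin: on the bench under the panel's centre, z up. The clamp stands at the +y end (its y from 139 to 220 mm, 110 mm high); four mushroom vents stand on the deck and a granite weight lies near the -y end.
- vent_red_base: brass collar of the red vent, 28 mm across and 8 mm high, fixed on the deck; origin at the centre of its underside, on the deck surface. It carries the red cap.
- vent_red_top (a point): centre of the flat top of the red mushroom cap (a round disc 40 mm across, 10 mm thick, upright); 30 mm above the deck when fully open, 18 mm when fully closed; it moves down with the cap.
- vent_red (a joint): how far the red cap has been pushed straight down: 0 m open, 0.012 m fully closed (the cap then rests on its collar, a hard stop). Starts between 0 and 0.003. No spring: it slides against a friction of about 3.5 N and stays where it is left.
- vent_yellow_base: brass collar of the yellow vent, 28 mm across and 8 mm high, fixed on the deck; origin at the centre of its underside, on the deck surface. It carries the yellow cap.
- vent_yellow_top (a point): centre of the flat top of the yellow mushroom cap (a round disc 40 mm across, 10 mm thick, upright); 30 mm above the deck when fully open, 18 mm when fully closed; it moves down with the cap.
- vent_yellow (a joint): how far the yellow cap has been pushed straight down: 0 m open, 0.012 m fully closed (the cap then rests on its collar, a hard stop). Starts between 0 and 0.003. No spring: it slides against a friction of about 3.5 N and stays where it is left.
- vent_blue_base: brass collar of the blue vent, 28 mm across and 8 mm high, fixed on the deck; origin at the centre of its underside, on the deck surface. It carries the blue cap.
- vent_blue_top (a point): centre of the flat top of the blue mushroom cap (a round disc 40 mm across, 10 mm thick, upright); 30 mm above the deck when fully open, 18 mm when fully closed; it moves down with the cap.
- vent_blue (a joint): how far the blue cap has been pushed straight down: 0 m open, 0.012 m fully closed (the cap then rests on its collar, a hard stop). Starts between 0 and 0.003. No spring: it slides against a friction of about 3.5 N and stays where it is left.
- vent_white_base: brass collar of the white vent, 28 mm across and 8 mm high, fixed on the deck; origin at the centre of its underside, on the deck surface. It carries the white cap.
- vent_white_top (a point): centre of the flat top of the white mushroom cap (a round disc 40 mm across, 10 mm thick, upright); 30 mm above the deck when fully open, 18 mm when fully closed; it moves down with the cap.
- vent_white (a joint): how far the white cap has been pushed straight down: 0 m open, 0.012 m fully closed (the cap then rests on its collar, a hard stop). Starts between 0 and 0.003. No spring: it slides against a friction of about 3.5 N and stays where it is left.
- weight: smooth grey granite disc, 52 mm across, 34 mm high, loose on the deck; origin at the centre of its underside
- smokestack: copper smokestack standing on the bench, 64 mm across its foot, 54 mm at its top, 130 mm high, loose; origin at the centre of its underside
- lighthouse: white lighthouse model with a red roof, 76 mm across its foot, 179 mm high, loose; origin at the centre of its underside
- rasp: steel rasp with a wooden handle lying along its x axis, 255 mm long (x from -120 to 135 mm), 22 mm high, loose; origin on the bench
- glue: yellow glue bottle, 54 mm across, 130 mm high, loose; origin at the centre of its underside
- sander: cork sanding block, 100 x 60 x 35 mm, loose; origin at the centre of its underside
- mug: blue mug, 76 mm across, 90 mm high, handle at its +y, loose; origin at the centre of its underside

How it is judged:
By the outcome, as a careful person would: the job done as asked, in the order asked, and still so for the second after the job is handed in, with the robot touching nothing.
It also fails if it takes over 38 s, if anything falls off the work surface, if the arm or the gripper's body presses on something with over 40 N, if the wrist force passes 120 N, or if a joint passes its speed limit or range.

### The arm

A 6-joint arm with a two-finger parallel gripper is mounted at the origin on the work surface. World frame = base frame: x ahead of the robot, y to its left, z up, the work surface at z = 0. Lengths are in m, angles in rad, forces in N, time in s.
With the tool pointing down it reaches from about 0.35 to 1 m from the base axis. Payload 7.1 kg.
Tool frame: the origin (TCP) lies between the finger pads; the fingertips stand 22 mm ahead of it and the grasp point (between the pads) lies 3 mm ahead of it; z points along the fingers, y is the line along which they close (so a half turn about z gives the same grasp; the last joint's range is limited). The gripper opens to 85 mm and grips with 20 to 120 N. Pads are 22 mm wide; open, the fingers measure 114 mm over their backs; the gripper's body (76 mm by 85 mm) begins 54 mm behind the grasp point. The pads swing forward as they close: fully open they stand 13 mm farther back than shut.
Start: joints at [-1.245, 0.423, 1.63, -0, 1.089, -0.019], TCP at [0.211, -0.588, 0.253] pointing down, gripper open.
Joint ranges: [-3, 3], [-0.9, 2.11], [0.09, 2.58], [-1.31, 4.45], [0.11, 2.69], [-2.54, 2.54]. Speed limits (rad/s): [2.39, 2.39, 3.01, 3.14, 3.14, 3.14].

### API

Orientations are given as a rotation vector (axis times angle).
In Python, from rig import manip gives the robot as it stands. The module is installed in compiled form; this text tells all that it offers. Calls block until the motion is done:
- manip.move_to(position, orientation): joint-space move of the TCP to a pose.
- manip.servo_line(position, orientation=None, rate=0.15): straight line of the TCP; orientation=None keeps the orientation; rate is the mean speed in m/s.
- manip.set_joints(angles): joint-space move.
- manip.command_gripper(opening, f_grip=None): finger opening in m; f_grip is the grip in N (None keeps the last); returns when the fingers have stopped.
- manip.hold(seconds).
- manip.solve_ik(position, orientation): joint angles nearest the present ones, or None.
- manip.camera(name): name is "scene" or "side" or "wrist"; returns a dict with "image" (384x512x3 uint8, red, green, blue), "fx", "fy", "cx", "cy" (pixels), "k1" (the pictures are not rectified: a ray, as slopes to the right and down, at radius r is drawn at 1 + k1 r^2 times it, then the intrinsics apply), "cam_to_world" (4x4, takes a point from camera to world coordinates); the wrist camera has in their place "mount" (4x4, takes a point from camera to tool coordinates, whose origin is the TCP and whose axes are the flange's). Camera axes: x right, y down, z forward; pixel columns grow to the right and rows downward; lengths in m; the calibration is good to about 2 mm. A picture is of the moment at which its call begins: read the wrist's pose just before it. There is no depth.
A pose or a line that the arm cannot do raises manip.IKError and nothing moves.
- manip.sign_off(): hands the job in; it is judged then, once.
Readings, each from a call of its own:
- manip.get_time(): time.
- manip.get_joint_positions(): joint angles.
- manip.get_joint_vel(): joint speeds.
- manip.get_tau(): joint torques, N m.
- manip.get_position(): TCP position.
- manip.get_ee_rot(): TCP orientation.
- manip.get_contact_force(): force on the tool from outside, world axes, zero at the start.
- manip.get_torque(): the same for the moment, N m.
- manip.get_width(): finger opening in m.
- manip.get_grip_force(): force on a finger pad.
Only numpy, scipy, OpenCV 4.12 (cv2) and the standard library are available. Lean on these libraries where they do the work, as an engineer would, in place of code of your own. Each camera call takes 0.05 s, during which the arm holds its last target. There are 200 camera calls.

## Working session

There is one attempt and no reset: what is moved stays moved. The work goes in short steps, each a Python script; the robot and the scene stay as the last script left them, time stands still between calls to the robot, and variables do not carry over. Pictures are saved under pics/ and viewed, at most 10 in all, crops included, and the job is handed in when it is done.

```bash
mkdir -p pics; python3 - <<'E'
from rig import manip
import cv2,numpy as np,pickle
d={}
for n in("scene","side","wrist"):
    p=(manip.get_position(),manip.get_ee_rot())
    c=manip.camera(n);c['pose']=p;d[n]=c
    cv2.imwrite(f"pics/{n}0.png",c["image"][:,:,::-1])
    print(n,{k:v for k,v in c.items() if k not in('image',)})
pickle.dump(d,open('d0.pkl','wb'))
a=np.hstack([cv2.resize(d[n]["image"],(800,600)) for n in("scene",)])
cv2.imwrite("pics/sceneL.png",a[:,:,::-1])
b=np.vstack([d["side"]["image"],d["wrist"]["image"]]);b=cv2.resize(b,(450,600)) 
print(manip.get_time())
E
```

```text
scene {'fx': 376.81149845660195, 'fy': 376.81149845660195, 'cx': 255.57909785743246, 'cy': 184.7885489675263, 'k1': 0.019172311449380468, 'cam_to_world': array([[-0.1028279 ,  0.55906371, -0.82272364,  1.53770579],
       [ 0.994543  ,  0.04312905, -0.0949953 ,  0.18926213],
       [-0.01762514, -0.82800221, -0.56044777,  0.79121504],
       [ 0.        ,  0.        ,  0.        ,  1.        ]]), 'pose': (array([ 0.21109474, -0.58771717,  0.25250518]), array([-3.09348132e+00, -5.38649193e-01,  3.90432437e-04]))}
side {'fx': 488.30224833958505, 'fy': 488.30224833958505, 'cx': 264.75124603424734, 'cy': 193.10823833078817, 'k1': -0.14524587306588094, 'cam_to_world': array([[-0.72820274, -0.4528053 ,  0.51447851, -0.39646361],
       [-0.68530236,  0.47118297, -0.55529027,  1.03088304],
       [ 0.00902486, -0.75693723, -0.65342527,  1.22744096],
       [ 0.        ,  0.        ,  0.        ,  1.        ]]), 'pose': (array([ 0.21112833, -0.58770514,  0.25254792]), array([-3.09350872e+00, -5.38792597e-01,  3.87665788e-04]))}
wrist {'fx': 315.7712205051752, 'fy': 315.7712205051752, 'cx': 254.86943343637114, 'cy': 193.7184617754758, 'k1': -0.044952073724519204, 'mount': array([[-4.29850470e-04, -9.61737658e-01, -2.73971699e-01,
         6.93175991e-02],
       [ 9.99998486e-01,  4.84969659e-05, -1.73919853e-03,
        -4.98203097e-04],
       [ 1.68593952e-03, -2.73972032e-01,  9.61736182e-01,
        -1.21378326e-01],
       [ 0.00000000e+00,  0.00000000e+00,  0.00000000e+00,
         1.00000000e+00]]), 'pose': (array([ 0.21113808, -0.58773997,  0.25259467]), array([-3.09359388e+00, -5.38670498e-01,  3.55618626e-04]))}
0.15
```

View pics/sceneL.png

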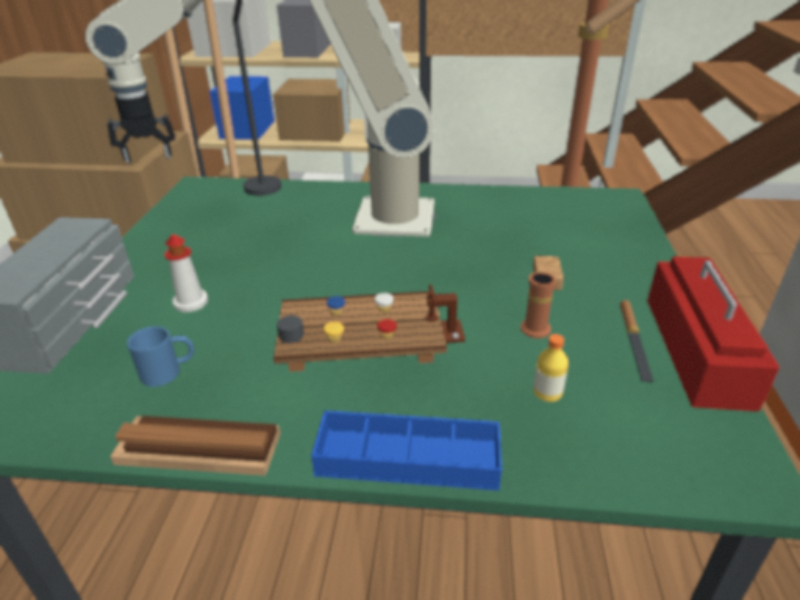

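View pics/side0.png

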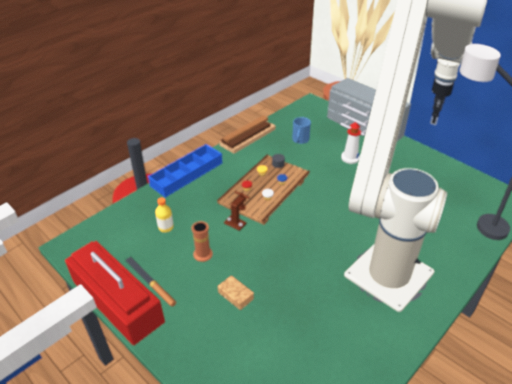

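View pics/wrist0.png

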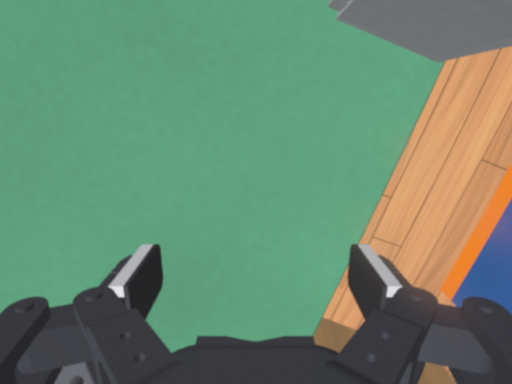

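The scene picture (800x600) shows red at (387,327), yellow at (334,330), blue at (336,302) and white at (384,300). In the side picture they are at (247,184), (262,169), (282,178) and (267,194). The wrist view shows only bench and the cabinet. Next I triangulate and move the wrist camera over the deck.

```bash
cat > h.py <<'E'
import numpy as np,cv2,pickle
from scipy.spatial.transform import Rotation as R
def T(pos,rv):
    M=np.eye(4);M[:3,:3]=R.from_rotvec(rv).as_matrix();M[:3,3]=pos;return M
def ray(c,uv):
    K=np.array([[c['fx'],0,c['cx']],[0,c['fy'],c['cy']],[0,0,1]])
    x=cv2.undistortPoints(np.array([[uv]],float),K,np.array([c['k1'],0,0,0.]))[0,0]
    M=c['cam_to_world'] if 'cam_to_world' in c else T(*c['pose'])@c['mount']
    d=M[:3,:3]@np.r_[x,1];return M[:3,3],d/np.linalg.norm(d)
def tri(rs):
    A=0;b=0
    for o,d in rs:
        P=np.eye(3)-np.outer(d,d);A=A+P;b=b+P@o
    p=np.linalg.solve(A,b);return p,max(np.linalg.norm((np.eye(3)-np.outer(d,d))@(p-o)) for o,d in rs)
def plane(r,z): o,d=r;return o+d*(z-o[2])/d[2]
def blobs(img,roi=None):
    h=cv2.cvtColor(img,cv2.COLOR_RGB2HSV).astype(int);H,S,V=h[...,0],h[...,1],h[...,2]
    m={'red':((H<5)|(H>172))&(S>170)&(V>90),'yellow':(H>20)&(H<33)&(S>150)&(V>130),
       'blue':(H>100)&(H<125)&(S>140)&(V>60),'white':(S<50)&(V>165)}
    out={}
    for k,v in m.items():
        v=v.astype(np.uint8)
        if roi:
            z=np.zeros_like(v);a,b,c,d=roi;z[b:d,a:c]=v[b:d,a:c];v=z
        n,l,s,ce=cv2.connectedComponentsWithStats(v)
        o=sorted([(int(s[i,4]),*ce[i].round(1),*s[i,:4]) for i in range(1,n)],reverse=True)
        out[k]=o[:2]
    return out
E
python3 - <<'E'
from h import *
from rig import manip
d=pickle.load(open('d0.pkl','rb'))
a=blobs(d['scene']['image'],(195,183,272,225));b=blobs(d['side']['image'],(225,150,305,210))
P={}
for k in a:
    print(k,a[k],b[k])
    P[k],e=tri([ray(d['scene'],a[k][0][1:3]),ray(d['side'],b[k][0][1:3])]);print(k,P[k].round(4),round(e,4))
c=sum(P.values())/4
print(c, manip.get_time())
dx=P['red']+P['white']-P['yellow']-P['blue'];print('deck y dir',dx)
E
```

```text
red [(67, np.float64(247.3), np.float64(208.1), np.int32(242), np.int32(205), np.int32(11), np.int32(7))] [(51, np.float64(246.4), np.float64(183.6), np.int32(242), np.int32(181), np.int32(10), np.int32(6))]
red [0.6043 0.0529 0.0659] 0.001
yellow [(85, np.float64(213.3), np.float64(210.4), np.int32(208), np.int32(206), np.int32(12), np.int32(10))] [(62, np.float64(261.6), np.float64(169.0), np.int32(257), np.int32(166), np.int32(10), np.int32(8))]
yellow [ 0.6247 -0.0514  0.0656] 0.0003
blue [(48, np.float64(214.5), np.float64(192.8), np.int32(210), np.int32(190), np.int32(10), np.int32(7))] [(35, np.float64(281.7), np.float64(177.5), np.int32(278), np.int32(175), np.int32(8), np.int32(6))]
blue [ 0.5328 -0.0652  0.0672] 0.0
white [(75, np.float64(245.8), np.float64(191.2), np.int32(240), np.int32(188), np.int32(12), np.int32(8))] [(77, np.float64(267.4), np.float64(192.6), np.int32(262), np.int32(189), np.int32(12), np.int32(8))]
white [0.5128 0.0366 0.066 ] 0.0011
[ 0.56864327 -0.00679848  0.06617242] 0.15
deck y dir [-0.04034927  0.20607641 -0.00082471]
```

```bash
python3 - <<'E'
from h import *
from rig import manip
rv=np.array([np.pi,0,0])
p=manip.get_position();manip.servo_line([p[0],p[1],0.33],rate=0.2)
manip.move_to([0.52,-0.05,0.28],rv)
manip.command_gripper(0.0)
V=[]
def shot():
    ps=(manip.get_position(),manip.get_ee_rot());c=manip.camera('wrist');c['pose']=ps;V.append(c)
shot()
manip.servo_line([0.54,0.04,0.25],rate=0.15);manip.hold(.2);shot()
pickle.dump(V,open('v1.pkl','wb'))
for i,c in enumerate(V):
    cv2.imwrite(f'pics/w{i+1}.png',c['image'][:,:,::-1]);print(c['pose'])
    for k,v in blobs(c['image']).items():print(k,[list(map(float,x)) for x in v])
print(manip.get_time(),manip.get_joint_positions().round(2),manip.get_contact_force(),manip.get_width())
cv2.imwrite('pics/w12.png',cv2.resize(np.hstack([c['image'] for c in V])[:,:,::-1],(800,300)))
E
```

```text
(array([ 0.51999494, -0.04997951,  0.28001087]), array([3.14158259e+00, 4.59938887e-05, 2.97312586e-06]))
red [[1174.0, 154.5, 89.1, 136.0, 70.0, 38.0, 39.0]]
yellow [[1333.0, 257.3, 66.5, 238.0, 46.0, 40.0, 42.0]]
blue [[918.0, 270.2, 157.5, 254.0, 141.0, 34.0, 34.0]]
white [[1046.0, 176.7, 176.3, 159.0, 159.0, 37.0, 36.0], [314.0, 264.5, 253.3, 259.0, 234.0, 12.0, 43.0]]
(array([0.54003884, 0.03926607, 0.2503275 ]), array([ 3.14151741e+00, -1.65328516e-03,  7.37705201e-04]))
red [[1355.0, 241.0, 109.5, 220.0, 89.0, 42.0, 42.0]]
yellow [[1552.0, 354.5, 86.5, 333.0, 65.0, 44.0, 44.0]]
blue [[1057.0, 361.0, 182.3, 343.0, 165.0, 37.0, 36.0]]
white [[1196.0, 259.1, 202.3, 240.0, 183.0, 39.0, 39.0], [338.0, 245.3, 252.4, 240.0, 233.0, 12.0, 44.0]]
4.775 [ 0.05  0.3   1.82 -0.    1.02  1.62] [-0.14368197 -0.66905044 -0.10351188] 2.1831197855821907e-05
```

View pics/w12.png

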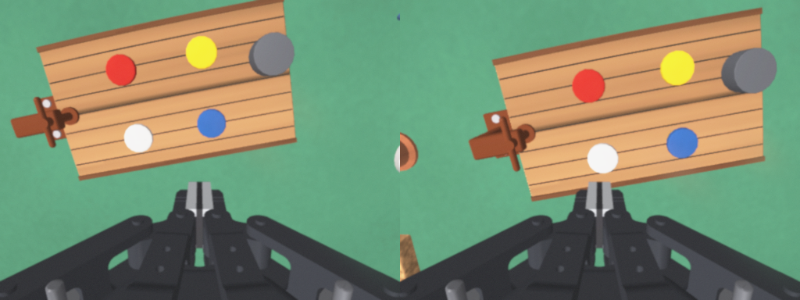

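The two wrist views show red, yellow, blue and white around the clamp, with the weight beyond yellow. In the first frame (512 px) they are at (154,89), (257,66), (270,157) and (177,176). I triangulate, then press red under force watch.

```bash
cat > press.py <<'E'
from h import *
from rig import manip
def press(name):
    x,y,z=pickle.load(open('P.pkl','rb'))[name]
    p=manip.get_position()
    manip.servo_line([p[0],p[1],max(p[2],0.15)],rate=0.2) if p[2]<0.145 else None
    manip.servo_line([x,y,0.13],rate=0.15)
    manip.servo_line([x,y,0.104],rate=0.06); manip.hold(.15)
    f0=manip.get_contact_force(); log=[];zt=0.104;t0=manip.get_time()
    while zt>0.076:
        zt-=0.001
        manip.servo_line([x,y,zt],rate=0.02)
        f=manip.get_contact_force()-f0; zz=manip.get_position()[2]
        log.append((round(zt*1e3,1),round(zz*1e3,1),round(f[2],1)))
        if f[2]>10: break
    print(name,log,'lat',f.round(1),'dt',manip.get_time()-t0)
    manip.hold(.2);print('held',manip.get_position().round(4),(manip.get_contact_force()-f0).round(1))
    manip.servo_line([x,y,0.15],rate=0.12);print('t',manip.get_time())
E
python3 - <<'E'
from h import *
V=pickle.load(open('v1.pkl','rb'));B=[blobs(c['image']) for c in V];P={}
for k in B[0]:
    rs=[ray(c,b[k][0][1:3]) for c,b in zip(V,B)]
    p,e=tri(rs);q=[plane(r,.071) for r in rs];P[k]=np.mean(q,0)
    print(k,p.round(4),round(e,4),[i[:2].round(4) for i in q])
pickle.dump(P,open('P.pkl','wb'))
from press import press
press('red')
E
```

```text
red [0.6042 0.0531 0.0663] 0.0 [array([0.604 , 0.0516]), array([0.6043, 0.0529])]
yellow [ 0.625  -0.0515  0.0685] 0.0 [array([ 0.6248, -0.0515]), array([ 0.6249, -0.0507])]
blue [ 0.5342 -0.0654  0.068 ] 0.0001 [array([ 0.5345, -0.0652]), array([ 0.535 , -0.0644])]
white [0.5134 0.0359 0.0674] 0.0 [array([0.5143, 0.035 ]), array([0.5145, 0.036 ])]
red [(103.0, np.float64(103.1), np.float64(0.7)), (102.0, np.float64(101.9), np.float64(-0.0)), (101.0, np.float64(100.9), np.float64(0.2)), (100.0, np.float64(99.9), np.float64(-0.7)), (99.0, np.float64(98.9), np.float64(0.7)), (98.0, np.float64(97.9), np.float64(-0.0)), (97.0, np.float64(96.9), np.float64(-0.0)), (96.0, np.float64(95.9), np.float64(-0.4)), (95.0, np.float64(94.9), np.float64(-0.6)), (94.0, np.float64(93.9), np.float64(1.2)), (93.0, np.float64(92.9), np.float64(0.1)), (92.0, np.float64(91.9), np.float64(-0.6)), (91.0, np.float64(91.0), np.float64(0.7)), (90.0, np.float64(90.1), np.float64(2.4)), (89.0, np.float64(89.0), np.float64(2.5)), (88.0, np.float64(87.9), np.float64(2.1)), (87.0, np.float64(86.9), np.float64(2.0)), (86.0, np.float64(85.9), np.float64(0.4)), (85.0, np.float64(84.9), np.float64(1.2)), (84.0, np.float64(83.9), np.float64(1.6)), (83.0, np.float64(82.9), np.float64(1.2)), (82.0, np.float64(82.0), np.float64(3.3)), (81.0, np.float64(82.0), np.float64(11.6))] lat [-2.6  0.6 11.6] dt 5.750000000000001
held [0.6043 0.0523 0.082 ] [-3.3 -0.2 12.4]
t 13.2417
```

Red reached its hard stop at TCP z = 0.082, as predicted. Yellow and blue are next.

```bash
sed -i 's/0\.104/0.097/g' press.py; python3 - <<'E'
from press import *
press('yellow')
press('blue')
manip.servo_line([0.54,0.0,0.25],rate=0.2)
V=[]
ps=(manip.get_position(),manip.get_ee_rot());c=manip.camera('wrist');c['pose']=ps;V.append(c)
s=manip.camera('scene');e=manip.camera('side')
P=pickle.load(open('P.pkl','rb'))
for k,b in blobs(c['image']).items():
    r=ray(c,b[0][1:3]);print(k,b[0][0],plane(r,.058)[:2].round(4),plane(r,.069)[:2].round(4))
a=blobs(s['image'],(195,183,272,225));b=blobs(e['image'],(225,150,305,210))
for k in a: 
    if a[k] and b[k]:print(k,a[k][0][1:3],b[k][0][1:3],tri([ray(s,a[k][0][1:3]),ray(e,b[k][0][1:3])])[0].round(4))
print(manip.get_time())
cv2.imwrite('pics/end.png',np.hstack([cv2.resize(x['image'],(400,300)) for x in (c,s)])[:,:,::-1])
E
```

```text
yellow [(96.0, np.float64(96.1), np.float64(-1.2)), (95.0, np.float64(94.9), np.float64(-1.0)), (94.0, np.float64(93.9), np.float64(-1.2)), (93.0, np.float64(93.0), np.float64(-0.2)), (92.0, np.float64(92.1), np.float64(0.4)), (91.0, np.float64(91.0), np.float64(2.3)), (90.0, np.float64(90.0), np.float64(1.5)), (89.0, np.float64(88.9), np.float64(0.7)), (88.0, np.float64(87.9), np.float64(0.7)), (87.0, np.float64(86.9), np.float64(1.0)), (86.0, np.float64(85.9), np.float64(0.7)), (85.0, np.float64(84.9), np.float64(1.9)), (84.0, np.float64(83.9), np.float64(0.6)), (83.0, np.float64(82.9), np.float64(1.3)), (82.0, np.float64(82.1), np.float64(3.8)), (81.0, np.float64(82.0), np.float64(12.0))] lat [-3.4 -0.3 12. ] dt 4.000000000000002
held [ 0.6249 -0.0511  0.082 ] [-4.4  0.2 11.2]
t 19.8833
blue [(96.0, np.float64(96.2), np.float64(0.1)), (95.0, np.float64(95.0), np.float64(-0.1)), (94.0, np.float64(93.9), np.float64(0.6)), (93.0, np.float64(92.9), np.float64(0.5)), (92.0, np.float64(92.0), np.float64(1.6)), (91.0, np.float64(91.0), np.float64(1.8)), (90.0, np.float64(89.9), np.float6
[... 399 characters left out ...]
t [-3.9 -0.4 14.8] dt 4.0
held [ 0.5348 -0.0648  0.0819] [-4.5 -0.5 14.8]
t 26.4333
red 1292 [0.6043 0.0529] [0.6044 0.0511]
yellow 1463 [ 0.6249 -0.0516] [ 0.6244 -0.0497]
blue 725 [ 0.5375 -0.0638] [ 0.54   -0.0615]
white 1198 [0.5105 0.0369] [0.5139 0.0356]
red (np.float64(247.3), np.float64(210.5)) (np.float64(246.4), np.float64(185.9)) [0.6039 0.053  0.0555]
yellow (np.float64(213.6), np.float64(213.0)) (np.float64(261.5), np.float64(170.9)) [ 0.6253 -0.0513  0.0558]
blue (np.float64(214.7), np.float64(195.9)) (np.float64(281.6), np.float64(179.7)) [ 0.5336 -0.0657  0.0553]
white (np.float64(245.8), np.float64(191.2)) (np.float64(267.4), np.float64(192.6)) [0.5128 0.0366 0.066 ]
27.3333
```

View pics/end.png

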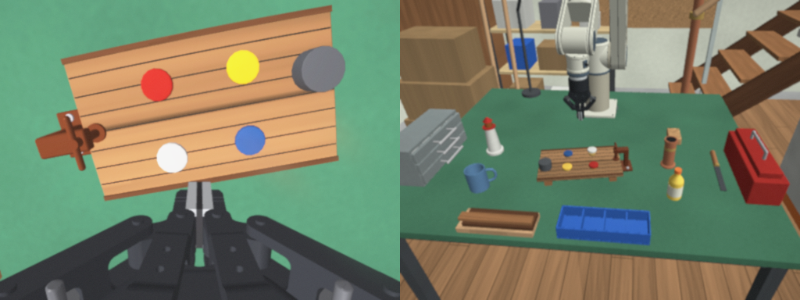

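The last picture shows red (157,85), yellow (243,67) and blue (250,140) all 10 to 12 mm lower than at the start. White (172,158) has not moved, and neither has anything else. The hand is clear.

```bash
python3 -c "
from rig import manip
print(manip.sign_off(),manip.get_time())"
```

```text
the job is handed in; nothing more can be done
the job is handed in; nothing more can be done
```

I pressed the red, yellow and blue vents fully home, in that order, with at most about 15 N, left the white vent open and everything else unmoved, and handed the job in with the hand clear at about 27 s.

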